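# Log a master ball on the trigger plate and present it over the lens

## Task

Pick up the bail-handled tray by its handle bar with the loose steel ball in its pocket, and press the held tray down onto the middle of the sprung round pad of the trigger plate until the pad is fully down, for about half a second. Then lift it off, carry it to the upward-looking camera, and finish while still holding it there: still and level, with the ball's pocket centred over the lens and the tray's underside about 5 cm above it, touching nothing else. The ball must stay in its pocket throughout, and the other things on the granite are left alone.

Things in the scene. Friction and masses are not known exactly. Their poses are not given: they have to be found in the camera images.
- tray_center (a point): aluminium tray with a bail handle: its centre, half-way up (40 mm above its underside). Base plate 90 (own x) x 64 (y) x 12 mm with a flat underside; own z is up. Tray and ball together weigh 0.25 to 0.4 kg, centre of mass under the middle of the handle bar
- tray_grip (a point): middle of the tray's steel handle bar, 73 mm above the underside. The bar runs straight along the tray's own x, 12 mm wide (y), 14 mm high (66 to 80 mm above the underside), 88 mm long, on two posts at x = -39 and +39 mm; between the posts and under the bar it is open
- tray_seat (a point): where the ball's centre sits at rest in the tray: on the tray's vertical centre line, 19.3 mm above its underside. The pocket round it is a round recess 44 mm in diameter and 6 mm deep, with a 14 mm through hole in its floor on which the ball sits
- ball_center (a point): centre of the loose steel ball, 30 mm in diameter, lying in the tray's pocket; its top is 34 mm above the tray's underside
- trigger_top (a point): trigger plate: middle of the top face of its sprung round pad, 64 mm in diameter. The pad stands on a fixed grey square base 90x90x16 mm with its top 36 mm above the granite and goes 10 mm straight down; the pad's top is then still 7 mm above the collar round its stem (19 mm above the granite)
- trigger_pad (a joint): travel of the sprung pad in m, 0 up, 0.010 fully down; it starts to move at about 6 N and takes about 14 N when fully down (weight of what stands on it included), so the tray's own weight does not press it; it springs back by itself
- lens (a point): upward-looking camera: centre of its lens ring, the top face, 40 mm above the granite. Fixed square aluminium box 80x80x30 mm with a round dark barrel 56 mm in diameter and 10 mm high on it; own z is up
- loose_bearing: bystander, to be left alone: ball bearing, a flat ring 42 mm across, 12 high; origin at the centre of its underside
- loose_plug_gauge: bystander, to be left alone: plug gauge, a 116 mm rod 22 thick lying down; origin at the centre of its underside
- loose_spur_gear: bystander, to be left alone: spur gear lying flat, 52 across, 14 high; origin at the centre of its underside
- loose_bronze_bush: bystander, to be left alone: flanged bronze bush standing on end, 40 across, 36 high; origin at the centre of its underside
- loose_gauge_block_1: bystander, to be left alone: gauge block, 9x35x20 mm; origin at the centre of its underside
- loose_v_block_2: bystander, to be left alone: V block, 48x45x38 mm; origin at the centre of its underside
- loose_pinion: bystander, to be left alone: small pinion on its face, 28 across, 18 high; origin at the centre of its underside

How it is judged:
By the outcome, as a careful person would: the job done as asked, in the order asked, and still so for the second after the job is handed in, while the arm keeps its last pose, push and grip.
It also fails if it takes over 64 s, if anything falls off the work surface, if the arm or the gripper's body presses on something with over 40 N, if the wrist force passes 120 N, or if a joint passes its speed limit or range.

## Robot

A 6-joint arm with a two-finger parallel gripper is mounted at the origin on a cart in front of the work surface, level with it; the furniture and walls round the work are solid. World frame = base frame: x ahead of the robot, y to its left, z up, the work surface at z = 0. Lengths are in m, angles in rad, forces in N, time in s.
With the tool pointing down it reaches from about 0.275 to 1 m from the base axis. Payload 8.4 kg.
Tool frame: the origin (TCP) lies on the centre line of the jaws, within the pads' length; the fingertips stand 17 mm ahead of it and the grasp point (between the pads) lies 2 mm behind it (bot.tcp_to_tips is the z of the fingertips in the tool frame, in m); z points along the fingers, y is the line along which they close (so a half turn about z gives the same grasp; the last joint's range is limited). The gripper opens to 85 mm and grips with 20 to 120 N. Pads are 22 mm wide; open, the fingers measure 114 mm over their backs; the gripper's body (76 mm by 85 mm) begins 54 mm behind the grasp point. The pads swing forward as they close: fully open they stand 13 mm farther back than shut.
Start: joints at [-1.329, 0.353, 1.633, -0, 1.155, -0.002], TCP at [0.151, -0.607, 0.21] pointing down, gripper open.
Joint ranges: [-2.63, 2.63], [-0.92, 2.1], [0.06, 2.66], [-1.3, 4.44], [0, 2.69], [-3.02, 3.02]. Speed limits (rad/s): [2.22, 2.22, 2.79, 3.14, 3.14, 3.14].

## Interface

Orientations are given as a unit quaternion [x, y, z, w].
In Python, from workcell import bot, hand, kinematics, get_obs, vision, hand_in gives the robot as it stands. The module is installed in compiled form; this text tells all that it offers. Calls block until the motion is done:
- bot.reach(position, orientation): joint-space move of the TCP to a pose.
- bot.servo_line(position, ori=None, velocity=0.15): straight line of the TCP; ori=None keeps the orientation; velocity is the mean speed in m/s.
- bot.goto_joints(angles): joint-space move.
- hand.move_gripper(opening, strength=None): finger opening in m; strength is the grip in N (None keeps the last); returns when the fingers have stopped.
- bot.dwell(seconds).
- kinematics.solve_ik(position, orientation): joint angles nearest the present ones, or None.
- get_obs(): the state.
- vision.read_camera(name): name is "scene" or "side" or "wrist"; returns a dict with "frame" (480x640x3 uint8, red, green, blue), "intrinsics" (3x3 intrinsics, pixels), "view" (4x4, takes a point from world to camera coordinates). Camera axes: x right, y down, z forward; pixel columns grow to the right and rows downward; lengths in m; the calibration is good to about 2 mm. A picture is of the moment at which its call begins. There is no depth.
A pose or a line that the arm cannot do raises bot.IKError and nothing moves.
- hand_in(): hands the job in; it is judged then, once.
The state is a dict: "time_s": time; "joint_pos": joint angles; "joint_vel": joint speeds; "joint_efforts": joint torques, N m; "position": TCP position; "orientation": TCP orientation; "wrist_force": force on the tool from outside, world axes, zero at the start; "ft_torque": the same for the moment, N m; "gripper_width": finger opening in m; "grip_force": force on a finger pad.
Only numpy, scipy, OpenCV 4.12 (cv2) and the standard library are available. Lean on these libraries where they do the work, as an engineer would, in place of code of your own. Each camera call takes 0.05 s, during which the arm holds its last target. There are 200 camera calls.

## Working session

There is one attempt and no reset: what is moved stays moved. The work goes in short steps, each a Python script; the robot and the scene stay as the last script left them, time stands still between calls to the robot, and variables do not carry over. Pictures are saved under pics/ and viewed, at most 10 in all, crops included, and the job is handed in when it is done.

```bash
mkdir -p pics; cat > h.py <<'E'
import numpy as np, cv2
from workcell import bot, hand, kinematics, get_obs, vision, hand_in
def snap(name,fn):
    c=vision.read_camera(name); cv2.imwrite(f'pics/{fn}.png',c['frame'][:,:,::-1]); np.savez(f'pics/{fn}.npz',K=c['intrinsics'],V=c['view']); return c
def onplane(fn,u,v,z):
    d=np.load(f'pics/{fn}.npz');K,V=d['K'],d['V'];R,t=V[:3,:3],V[:3,3]
    o=-R.T@t; r=R.T@np.linalg.inv(K)@[u,v,1]; return o+r*(z-o[2])/r[2]
def proj(fn,p):
    d=np.load(f'pics/{fn}.npz');K,V=d['K'],d['V'];q=K@(V[:3,:3]@np.array(p).T+V[:3,3:4] if np.ndim(p)>1 else V[:3,:3]@p+V[:3,3]); return q[:2]/q[2]
E
python3 - <<'E'
from h import *
for n in ['scene','side','wrist']:
    snap(n,n+'0'); d=np.load(f'pics/{n}0.npz'); print(n,d['V'].round(3).tolist(),d['K'][0,0])
o=get_obs();print(o['time_s'],o['orientation'],o['wrist_force'],bot.tcp_to_tips)
E
```

```text
scene [[-0.709, -0.705, -0.016, 0.303], [-0.512, 0.531, -0.676, 0.33], [0.485, -0.471, -0.737, 1.238], [0.0, 0.0, 0.0, 1.0]] 603.2338720057141
side [[0.993, -0.12, 0.023, -0.483], [-0.044, -0.526, -0.849, 0.063], [0.114, 0.842, -0.528, 1.794], [0.0, 0.0, 0.0, 1.0]] 591.3569145375859
wrist [[0.241, -0.97, -0.001, -0.625], [-0.921, -0.229, 0.316, -0.041], [-0.306, -0.075, -0.949, 0.379], [0.0, 0.0, 0.0, 1.0]] 404.17349174593465
0.15 [ 9.92579944e-01  1.21592770e-01 -5.52670341e-05 -4.99876610e-04] [-1.1275323  -0.35827417 -0.69289562] 0.017
```

View pics/scene0.png

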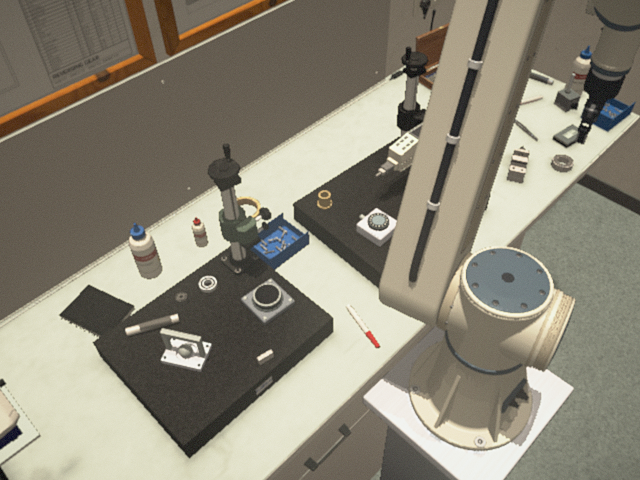

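View pics/side0.png

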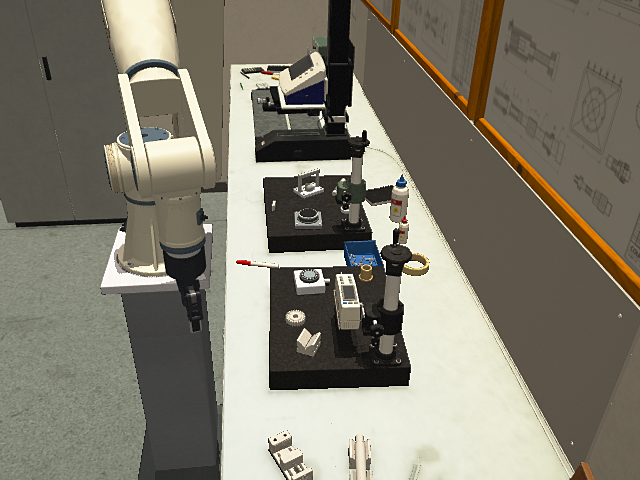

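The scene view shows the tray at about (187,350) and the trigger at (267,298) on one granite plate. The camera box is on the other plate at (378,222). I'll enlarge these.

```bash
python3 - <<'E'
from h import *
s=cv2.imread('pics/scene0.png');d=cv2.imread('pics/side0.png')
z=lambda i,x,y,w,h,k:cv2.resize(i[y:y+h,x:x+w],None,fx=k,fy=k,interpolation=cv2.INTER_CUBIC)
a=z(s,110,260,200,120,4);cv2.imwrite('pics/c1.png',a)   # u=110+x/4, v=260+y/4
b=np.hstack([z(s,345,195,66,60,6),z(d,280,255,66,60,6)])   # lens
c=z(d,260,160,132,40*2,6)
cv2.imwrite('pics/c2.png',np.vstack([b,c[:240]]) if 0 else b);cv2.imwrite('pics/c3.png',c)
for n,f,u,v,zz in [('bar','scene0',182,338,.073),('trig','scene0',268,295,.036),('trigs','side0',309,214,.036),('lens','scene0',378,220,.04),('lenss','side0',310,275,.04),('gran','scene0',190,455,0),('bars','side0',309,174,.073)]:
    print(n,onplane(f,u,v,zz).round(3))
E
```

```text
bar [0.482 0.351 0.073]
trig [0.458 0.136 0.036]
trigs [0.467 0.132 0.036]
lens [ 0.431 -0.212  0.04 ]
lenss [ 0.433 -0.211  0.04 ]
gran [0.304 0.479 0.   ]
bars [0.49  0.35  0.073]
```

View pics/c1.png

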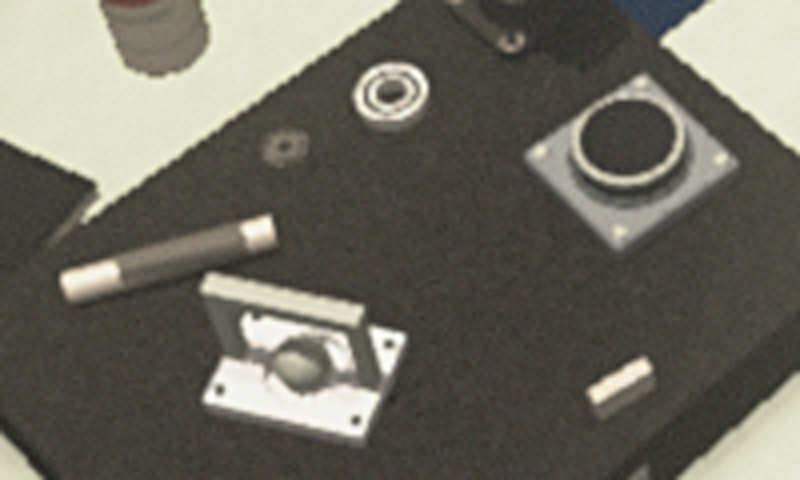

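View pics/c2.png

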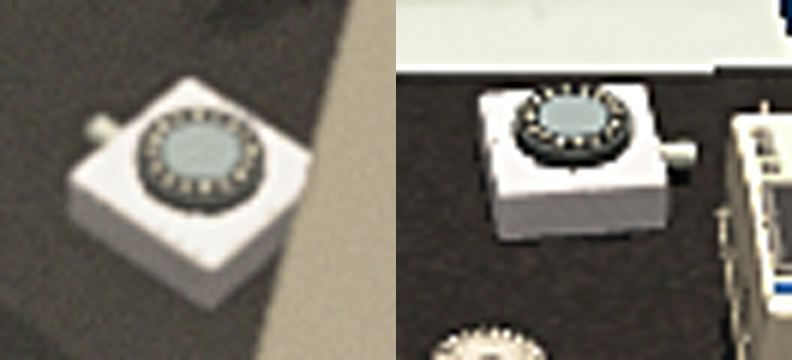

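View pics/c3.png

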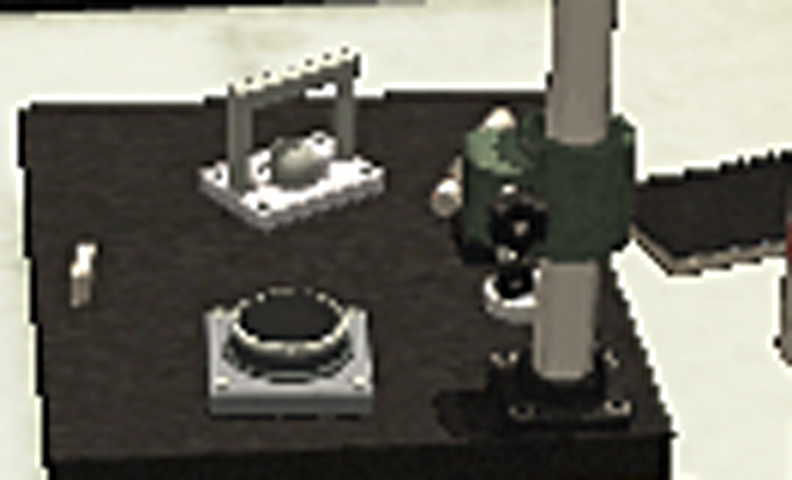

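```bash
python3 - <<'E'
from h import *
S=lambda x,y:(110+x/4,260+y/4)
D=lambda x,y:(260+x/6,160+y/6)
for n,f,uv,zz in [('barL','scene0',S(206,281),.08),('barR','scene0',S(362,311),.08),('barLs','side0',D(233,89),.08),('barRs','side0',D(357,57),.08),
 ('trig','scene0',S(630,140),.036),('trigs','side0',D(293,317),.036),('lens','scene0',(345+201/6,195+152/6),.04),('lenss','side0',(280+(572-396)/6,255+117/6),.04),
 ('stand1','side0',D(560,400),.0),('stand2','side0',(388,360),0),('box near bottom L','side0',(337,328),0),('box R','side0',(360,329),0),('greenL','side0',D(435,195),.15),('boxtopscene','scene0',(405,140),.1)]:
    print(n,onplane(f,*uv,zz).round(4))
bar=np.array([.483,.352]);
# hover for a near look
q=[.485,.345,.25]
import math
from scipy.spatial.transform import Rotation as R
print(R.from_quat(get_obs()['orientation']).as_matrix().round(3))
E
```

```text
barL [0.5232 0.3709 0.08  ]
barR [0.45   0.3252 0.08  ]
barLs [0.4515 0.3323 0.08  ]
barRs [0.5294 0.3695 0.08  ]
trig [0.459  0.1365 0.036 ]
trigs [0.4672 0.1394 0.036 ]
lens [ 0.4294 -0.2117  0.04  ]
lenss [ 0.4318 -0.2084  0.04  ]
stand1 [0.6107 0.0989 0.    ]
stand2 [ 0.5902 -0.5181  0.    ]
box near bottom L [ 0.4844 -0.3919  0.    ]
box R [ 0.5427 -0.4013  0.    ]
greenL [0.5311 0.0625 0.15  ]
boxtopscene [ 0.5403 -0.4429  0.1   ]
[[ 0.97   0.241 -0.   ]
 [ 0.241 -0.97   0.001]
 [ 0.    -0.001 -1.   ]]
```

```bash
cat >> h.py <<'E'
from scipy.spatial.transform import Rotation as R
def ori(y):
    c,s=np.cos(y),np.sin(y); return R.from_matrix(np.array([[c,s,0],[s,-c,0],[0,0,-1]])).as_quat()
E
python3 - <<'E'
from h import *
for n,p,y in [('L',[.431,-.21,.25],2.57),('T',[.463,.138,.25],3.31),('B',[.488,.3495,.25],3.64)]:
    bot.reach(p,ori(y)); bot.dwell(.2); snap('wrist','w'+n); o=get_obs(); print(n,o['time_s'],np.round(o['joint_pos'],2),np.round(o['position'],3))
for n,ps in [('wL',[[.431,-.21,.04]]),('wT',[[.463,.138,.036]]),('wB',[[.488,.3495,.08]])]: print(proj(n,np.array(ps[0])))
cv2.imwrite('pics/wLT.png',np.vstack([np.hstack([cv2.resize(cv2.imread(f'pics/w{n}.png'),(400,300)) for n in 'LT'])]))
E
```

```text
L 2.175 [-0.46  0.08  1.89 -0.    1.17 -1.46] [ 0.431 -0.21   0.25 ]
T 3.7417 [ 0.28  0.09  1.88 -0.    1.17 -1.45] [0.463 0.137 0.25 ]
B 4.85 [ 0.62  0.28  1.65 -0.    1.22 -1.45] [0.488 0.348 0.25 ]
[323.13112987 197.39780202]
[323.73863925 197.10224994]
[324.48651487 208.92768396]
```

View pics/wB.png

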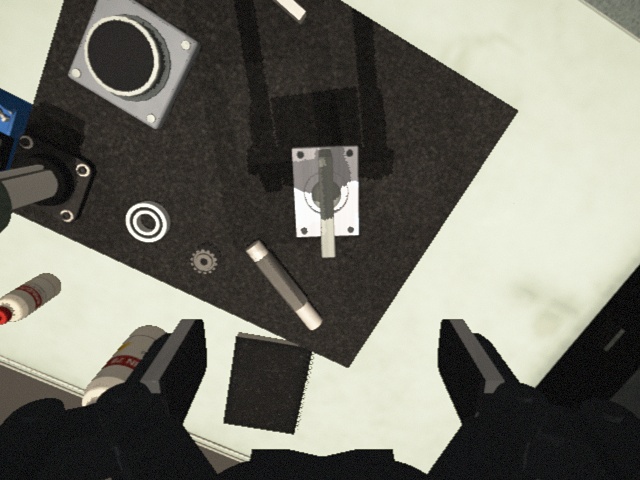

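View pics/wLT.png

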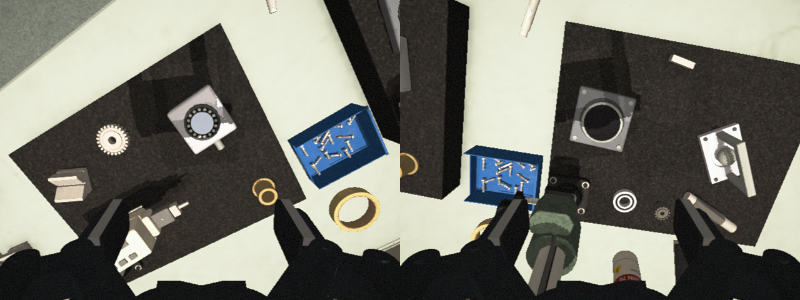

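```bash
python3 - <<'E'
from h import *
for uv,z in [((326,150),.08),((328.5,257),.08),((292,148),.012),((357,147),.012),((297,237),.012),((358,237),.012)]: print(onplane('wB',*uv,z).round(4))
z=lambda f,x,y,w,h,k:cv2.resize(cv2.imread(f)[y:y+h,x:x+w],None,fx=k,fy=k,interpolation=cv2.INTER_CUBIC)
cv2.imwrite('pics/c4.png',np.hstack([z('pics/wL.png',260,130,130,130,3),z('pics/wT.png',260,130,130,130,3)])[:390] )
cv2.imwrite('pics/c4.png',np.vstack([cv2.imread('pics/c4.png')[:, :780]]))
E
```

```text
[0.4445 0.3272 0.08  ]
[0.5245 0.3733 0.08  ]
[0.4642 0.3011 0.012 ]
[0.4334 0.3561 0.012 ]
[0.5426 0.347  0.012 ]
[0.5123 0.4029 0.012 ]
```

View pics/c4.png

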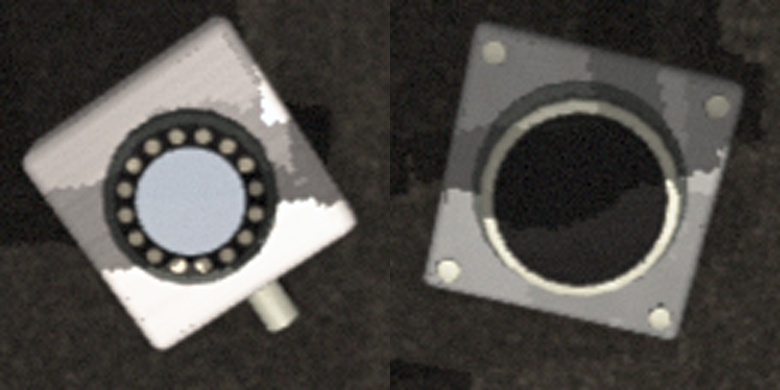

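```bash
python3 - <<'E'
from h import *
Y=3.669; x,y=.487,.351
hand.move_gripper(.06,100)
bot.reach([x,y,.13],ori(Y)); bot.servo_line([x,y,.071],velocity=.06); bot.dwell(.2)
print(get_obs()['position'].round(4) if hasattr(get_obs()['position'],'round') else get_obs()['position'])
snap('wrist','pre')
hand.move_gripper(0,100); bot.dwell(.3)
o=get_obs();print(o['gripper_width'],o['grip_force'],np.round(o['wrist_force'],2),np.round(o['ft_torque'],2))
bot.servo_line([x,y,.14],velocity=.06); bot.dwell(.5)
o=get_obs();print(o['time_s'],o['gripper_width'],o['grip_force'],np.round(o['wrist_force'],2),np.round(o['ft_torque'],2),o['position'])
snap('wrist','held');snap('side','sheld')
a=cv2.imread('pics/held.png');b=cv2.imread('pics/sheld.png')[140:240,240:380]
cv2.imwrite('pics/c5.png',np.hstack([cv2.resize(a,(400,300)),cv2.resize(b,(400,300))]))
E
```

```text
[0.4872 0.3512 0.0714]
-9.838173049819814e-05 0.0 [-0.21 -0.52 -0.35] [-0.03 -0.03 -0.01]
9.8583 0.0005547180712093535 0.0 [0.03 0.42 0.45] [-0.    0.05 -0.09] [0.48698455 0.35100087 0.13997056]
```

View pics/c5.png

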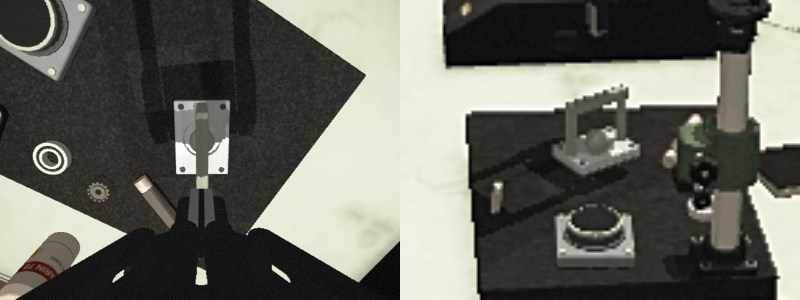

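The gripper closed on nothing: width 0, no added weight. The tray still sits at the same place. Before another try I'll find where the fingers really are compared with where I expected them.

```bash
python3 - <<'E'
from h import *
o=get_obs();t=np.array(o['position']);print(np.round(o['joint_pos'],3),o['orientation'])
print('tcp->',proj('held',t),'tip',proj('held',t-[0,0,.017]),'side',proj('sheld',t))
tp=np.array([.4872,.3512,.0714]);print('pre tcp',proj('pre',tp),'bar mid top',proj('pre',np.array([.487,.351,.08])))
d=np.load('pics/held.npz');print('cam',(-d['V'][:3,:3].T@d['V'][:3,3]).round(3))
a=cv2.imread('pics/side0.png').astype(int);b=cv2.imread('pics/sheld.png').astype(int)
m=(abs(a-b).sum(2)>90).astype(np.uint8)
for r in range(0,400,12): print(''.join('#' if m[r:r+12,c:c+6].mean()>.4 else '.' for c in range(60,420,6)))
g=cv2.imread('pics/pre.png',0)
g2=cv2.resize(g[100:420,200:460],(130,54),interpolation=cv2.INTER_AREA)
for r in g2: print(''.join(' .:-=+*#%@'[v*10//256] for v in r))
E
```

```text
[ 0.622  0.389  1.751  0.     1.001 -1.476] [-2.60633115e-01  9.65437921e-01  9.88517687e-06  3.05901502e-06]
tcp-> [323.23565978 299.92909459] tip [323.13997383 284.04684663] side [308.51883696 156.71016497]
pre tcp [323.36962135 299.9691143 ] bar mid top [323.26343508 308.57688817]
cam [0.417 0.309 0.303]
.......############............###..........................
.......############.........................................
........###########.........................................
........############..............#.........................
.........###########.....................###.#..............
........##.#########....................####................
........##############..................##..................
.......#####.........##.................####................
.......######........##.................###.................
.......###.##.........##................###.................
......####.####....#..##................###.................
......###...##....#######...................................
......####..##############.................................
[... 742 characters left out ...]
.............##.....................................
.....................##.....................................
......................#.....................................
............................................................
............................................................
............................................................
............................................................
............................................................
............................................................<stdin>:11: RuntimeWarning: overflow encountered in scalar multiply
Traceback (most recent call last):
OverflowError: Python integer 256 out of bounds for uint8
```

```bash
python3 - <<'E'
from h import *
def asc(f,x,y,w,h,W,H):
    g=cv2.resize(cv2.imread(f,0)[y:y+h,x:x+w],(W,H),interpolation=cv2.INTER_AREA).astype(int)
    print(f,x,y,w/W,h/H)
    for i,r in enumerate(g): print(f'{y+i*h/H:4.0f}',''.join(' .:-=+*#%@'[v*10//256] for v in r))
asc('pics/held.png',260,220,130,180,65,45)
asc('pics/sheld.png',290,120,40,60,80,60)
for z in (.1,.123,.14,.16): print(z,proj('sheld',np.array([.487,.351,z])))
E
```

```text
pics/held.png 260 220 2.0 4.0
 220   .....  .=+++++==+++=--==----------------======++%@%-.......::.:
 224     ....:.=*++++==+++=--==----------------=====#@@@@@-...........
 228 ..........#@@@@@#+*#*+---=---------------=@@@*%@@@@@%:...........
 232 ..........#@@@@@@@*@@@*--=--------------+@@%+%@@@@@@%:...........
 236 ..........*@@@@@@@@**%@#=--------------*@@#+#@@@@@@@%............
 240 ..........*@@@@@@@@@%**%@#+---------=*%%++*%@@@@@@@@%............
 244 ..........*@@@@@@@@@@@%*+**----------+++#@@@@@@@@@@@#:...........
 248 ..........+@@@@@@@@@@@@@@%#---------+%@@@@@@@@@@@@@@#........:...
 252 ..........+@@@@@@@@@@@@@@@%---------+@@@@@@@@@@@@@@@*.......::...
 256 ..........-@@@@@@@@@@@@@@@%---------+@@@@@@@@@@@@@@@+............
 260 ..........-@@@@@@@@@@@@@@@%---------+@@@@@@@@@@@@@@@+............
 264 ..........:@@@%%#%@@@@@@@@%---------+@@@@@@@@@%%@@@@+............
 268 ..........:@@%----%@@@@@@@%---------+@@@@@@@@+--=#@@=............
 272 ..........:@@@*--+%@@@@@@@%---------*@@@@@@@@*==+@@@=............
 276 ...........****************---------=**************+:............
 280 
[... 6747 characters left out ...]
::::::------------::::::::----@@@@@@@@@@@@@@@@@@@@@@
 174 @@@@@@@@@@@@@@@@::==--::::----------------::::..@@@@::----@@@@@@@@@@@@@@@@@@@@@@
 175 @@@@@@@@@@@@@@@@::----------------------::@@@@@@@@@@::----@@@@@@@@@@::::::::::::
 176 @@@@@@@@::::::::------------------::::....----------::--------------  ..........
 177 --------      ..------------::::....................------::  ..................
 178 ................--------..........................::------::..................::
 179 ................--------..........................::------......................
0.1 [308.36787037 167.05871011]
0.123 [308.45258975 161.13125523]
0.14 [308.51584662 156.70544054]
0.16 [308.59097167 151.44926073]
```

Both cameras put the closed fingertips about 37 mm higher than the stated TCP geometry (z≈0.16 against 0.123). That explains the miss: the fingers closed above the bar. I'll measure the offset by gently touching the bar top (z=0.080) with the closed fingers.

```bash
python3 - <<'E'
from h import *
x,y=.487,.351
bot.servo_line([x,y,.074],velocity=.08);bot.dwell(.2); f0=get_obs()['wrist_force'][2]
z=.074
while z>.045:
    z-=.0015; bot.servo_line([x,y,z],velocity=.03); bot.dwell(.08); f=get_obs()['wrist_force'][2]-f0
    if f>2.0: break
print('touch',z,f,get_obs()['position'],get_obs()['time_s'])
bot.servo_line([x,y,.09],velocity=.08)
E
```

```text
touch 0.05749999999999998 15.205764342585063 [0.48711886 0.3510963  0.0589321 ] 14.8
```

The touch came at TCP z≈0.059, so the tips sit 21 mm behind the TCP instead of 17 mm ahead (38 mm off). I'll grasp again with TCP z=0.033.

```bash
python3 - <<'E'
from h import *
x,y=.487,.351
hand.move_gripper(.06,100)
f0=np.array(get_obs()['wrist_force'])
for z in (.06,.045,.033):
    bot.servo_line([x,y,z],velocity=.06); f=np.array(get_obs()['wrist_force'])-f0
    print(z,f.round(1))
    if abs(f).max()>6: raise SystemExit
bot.dwell(.2)
hand.move_gripper(0,100); bot.dwell(.3)
o=get_obs();print(o['gripper_width'],o['grip_force'],np.round(o['wrist_force'],2),np.round(o['ft_torque'],2))
if o['gripper_width']<.006: raise SystemExit
bot.servo_line([x,y,.10],velocity=.06); bot.dwell(.4)
o=get_obs();print(o['time_s'],o['gripper_width'],o['grip_force'],np.round(o['wrist_force'],2),np.round(o['ft_torque'],2),o['position'])
snap('wrist','h2');snap('side','sh2');snap('scene','ch2')
z=lambda f,x,y,w,h:cv2.resize(cv2.imread(f)[y:y+h,x:x+w],(400,300),interpolation=cv2.INTER_CUBIC)
cv2.imwrite('pics/c6.png',np.vstack([np.hstack([z('pics/h2.png',0,0,640,480),z('pics/h2.png',240,220,160,120)]),np.hstack([z('pics/sh2.png',250,110,120,90),z('pics/ch2.png',110,260,160,120)])]))
E
```

```text
0.06 [ 0.8 -0.1 -0.3]
0.045 [0.2 0.3 1.2]
0.033 [0.4 0.5 0.7]
0.010024941078412888 97.98396706581116 [-2.67  2.18  5.22] [0.38 0.47 0.02]
20.0333 0.010013911628554677 97.52903580665588 [ 0.5  -0.23 -4.09] [ 0.   -0.02  0.04] [0.48695361 0.3509575  0.09989369]
```

```bash
python3 - <<'E'
from h import *
Y=.527; c=np.array([.487,.351]); ax=np.array([np.cos(Y),np.sin(Y)]); ay=np.array([-ax[1],ax[0]])
zt=.067+.012
for s in (-1,1):
  for t in (-1,1):
    p=c+s*.045*ax+t*.032*ay; print(s,t,proj('h2',np.array([*p,zt])).round(1))
print('bar far end',proj('h2',np.array([*(c-.044*ax),.147])),'near',proj('h2',np.array([*(c+.044*ax),.147])))
g=cv2.resize(cv2.imread('pics/h2.png',0)[130:370,230:420],(95,80),interpolation=cv2.INTER_AREA).astype(int)
for i,r in enumerate(g): print(f'{130+3*i:4.0f}',''.join(' .:-=+*#%@'[v*10//256] for v in r))
E
```

```text
-1 -1 [253.6 190.9]
-1 1 [392.9 190.9]
1 -1 [262.7 358.7]
1 1 [383.5 358.8]
bar far end [323.89357005 238.89699244] near [323.48063231 465.3349043 ]
 130 ............................................. .                     ..  .. .....   ..      .   
 133 . .. ....... ...................................                       .    .....   ..    ..  .
 136 ................ ................ ......... ....                    .   .. ...  ... .........  
 139 ..................................... ........                            . .....  .   ....... 
 142 ...................................... .....                       .   .....:..  ..   .........
 145 ...............  .................. ...... .                             .  ... .... ....... . 
 148 ............     ....................  . ...  .                      . .... ......     .....  .
 151 ............ . ............................ ..... .                   .. .. ....... ..... .... 
 154 ............. ......  ....................  ... ..                     ..   ..  ..  ..    .    
 157 .. .................  ..... . ...... 
[... 6427 characters left out ...]
=======---:::::.#-        .:-------.  :--------------:   :-------.        .##..................
 352 ========---:::::+.         ..:-----.  :--------------:   -----:...         +#..................
 355 ==========--:::..              .---.  .--------------:   ---:        .     .-..................
 358 :=========---:.                 .:-.  .--------------:  .--.                  .................
 361 ::-=========-.                   .:.  .--------------:   ::                    ................
 364 .:.-========-                         .--------------:                         .:..............
 367 .::::======-.                         .--------------:              . .         .........:....
```

```bash
python3 - <<'E'
from h import *
c=lambda x,y,Y:(x-.002*np.cos(Y), y-.002*np.sin(Y))
Y=3.31; x,y=c(.462,.138,Y)
bot.servo_line([.487,.351,.15],velocity=.1)
bot.reach([x,y,.15],ori(Y)); bot.dwell(.3); f0=np.array(get_obs()['wrist_force']); print(f0.round(2))
bot.servo_line([x,y,.080],velocity=.08); bot.dwell(.2); print((np.array(get_obs()['wrist_force'])-f0).round(1))
snap('side','onpad')
z=.080; L=[]
while z>.050:
    z-=.001; bot.servo_line([x,y,z],velocity=.03); bot.dwell(.03); o=get_obs(); f=np.array(o['wrist_force'])-f0
    L.append((round(z,4),round(o['position'][2],4),*f.round(1)))
    if f[2]>24 or abs(f[:2]).max()>10: break
bot.dwell(.6); o=get_obs(); print('end',(np.array(o['wrist_force'])-f0).round(1),np.round(o['ft_torque'],2),o['position'],o['gripper_width'])
snap('side','pressed');snap('scene','pressedc')
bot.servo_line([x,y,.15],velocity=.08); bot.dwell(.3); o=get_obs(); print(o['time_s'],(np.array(o['wrist_force'])-f0).round(1),o['gripper_width'],np.round(o['ft_torque'],2))
for l in L: print(*l)
E
```

```text
[ 0.08 -0.89 -2.8 ]
[-1.3  0.6 -0. ]
end [-4.8 -0.3 33.6] [-0.4   1.04  0.03] [0.46480775 0.13855075 0.05893387] 0.01041496105538229
32.1083 [ 0.9  0.8 -0.3] 0.010192927697507757 [-0.    0.    0.11]
0.079 0.079 -0.1 1.6 -0.7
0.078 0.0779 0.4 0.5 0.2
0.077 0.0769 -0.7 0.6 0.1
0.076 0.076 0.6 0.9 -0.8
0.075 0.075 0.7 1.0 -0.7
0.074 0.0739 -0.7 0.5 -0.3
0.073 0.0729 0.2 -0.3 -0.6
0.072 0.0719 -0.2 0.5 -0.2
0.071 0.0709 -0.3 1.2 0.2
0.07 0.07 0.4 1.6 -0.4
0.069 0.0692 0.0 0.8 2.6
0.068 0.0683 1.0 0.1 5.3
0.067 0.0671 0.4 0.8 7.0
0.066 0.0661 1.3 1.0 7.4
0.065 0.0651 -0.2 0.7 8.3
0.064 0.0642 0.3 1.3 9.8
0.063 0.0632 -1.4 2.3 10.1
0.062 0.0622 0.1 1.3 10.3
0.061 0.0613 -1.2 0.7 10.7
0.06 0.0603 -1.0 0.2 12.4
0.059 0.0594 -0.4 0.9 13.1
0.058 0.059 -1.8 0.5 21.0
0.057 0.0589 -6.1 -1.0 34.5
```

The press shows contact at TCP 0.069, the spring up to about 13 N, then the hard stop, held for 0.6 s. Next I carry the tray to the lens.

```bash
python3 - <<'E'
from h import *
Y=2.57; x,y=.431-.002*np.cos(Y),-.21-.002*np.sin(Y)
bot.reach([x,y,.16],ori(Y)); bot.servo_line([x,y,.123],velocity=.05); bot.dwell(.6)
o=get_obs(); print(o['time_s'],o['position'],o['gripper_width'],np.round(o['wrist_force'],2),np.round(o['ft_torque'],2))
snap('wrist','f');snap('side','sf');snap('scene','cf')
z=lambda f,x,y,w,h:cv2.resize(cv2.imread(f)[y:y+h,x:x+w],(400,300),interpolation=cv2.INTER_CUBIC)
cv2.imwrite('pics/c7.png',np.vstack([np.hstack([z('pics/f.png',160,140,320,240),z('pics/sf.png',270,220,100,75)]),np.hstack([z('pics/cf.png',330,160,100,75),z('pics/onpad.png',260,160,100,75)])]))
a=np.radians(0); c=np.array([.431,-.21]); ax=np.array([np.cos(Y),np.sin(Y)]); ay=np.array([-ax[1],ax[0]])
for nm in ('f','sf','cf'):
    print(nm,[proj(nm,np.array([*(c+s*.045*ax+t*.032*ay),.102])).round(1).tolist() for s in(1,-1) for t in(1,-1)],'ball top',proj(nm,np.array([*c,.124])).round(1),'barends',[proj(nm,np.array([*(c+s*.044*ax),.170])).round(1).tolist() for s in (1,-1)])
E
```

```text
34.9167 [ 0.4326936  -0.21109834  0.12303435] 0.009971558563667162 [-0.84  0.84 -2.61] [-0.01  0.01  0.  ]
f [[253.3, 184.8], [393.2, 184.7], [262.5, 354.0], [383.7, 354.0]] ball top [323.3 295.2] barends [[324.0, 229.9], [323.7, 459.0]]
sf [[289.3, 258.0], [300.2, 246.5], [319.1, 266.9], [329.3, 254.9]] ball top [309.5 249.7] barends [[295.2, 231.3], [324.7, 239.5]]
cf [[397.1, 213.5], [371.3, 218.0], [386.3, 188.4], [361.4, 192.5]] ball top [379.5 196.3] barends [[385.9, 194.9], [375.4, 170.2]]
```

View pics/c7.png

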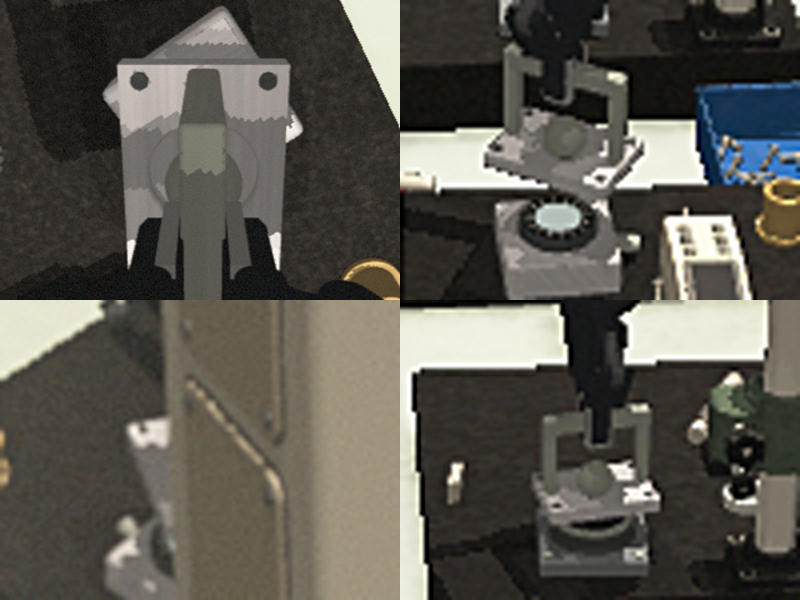

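The tray is held level over the lens with the ball seated, and the gaps look right. The wrist view has the far plate corners at (254,188.5) and (392.5,188.5), about 4 px off prediction, and the side view agrees. So the tray sits a few mm off along the bar, and I'll refine that numerically.

```bash
python3 - <<'E'
from h import *
for f in ('h2','f'):
    g=cv2.GaussianBlur(cv2.imread(f'pics/{f}.png',0),(3,3),0).astype(float)
    rows=[170+np.argmax(np.diff(g[170:205,c])) for c in list(range(268,300,4))+list(range(345,385,4))]
    L=[];Rr=[]
    for r in range(215,280,6):
        d=np.diff(g[r,235:275]);L.append(235+np.argmax(d)); d=np.diff(g[r,370:405]);Rr.append(370+np.argmin(d))
    hs=[]
    for x0 in (258,362):
        p=255-g[190:216,x0:x0+26]; p=np.clip(p-(np.median(p)+25),0,None); ys,xs=np.mgrid[190:216,x0:x0+26]; hs.append(((p*xs).sum()/p.sum(),(p*ys).sum()/p.sum()))
    print(f,'edge row',rows,'L',L,'R',Rr,'holes',np.round(hs,2).tolist())
def asc(f,x,y,w,h,k):
    g=cv2.resize(cv2.imread(f,0)[y:y+h,x:x+w],(w*k*2,h*k),interpolation=cv2.INTER_LINEAR).astype(int)
    for i,r in enumerate(g): print(f'{y+(i+.5)/k-.5:6.1f}',''.join(' .:-=+*#%@'[v*10//256] for v in r))
asc('pics/sf.png',286,226,50,64,1)
for n,p in [('ballc',[.431,-.21,.1093]),('lens',[.431,-.21,.04])]: print(n,proj('sf',np.array(p)))
E
```

```text
h2 edge row [np.int64(186), np.int64(186), np.int64(186), np.int64(191), np.int64(191), np.int64(186), np.int64(186), np.int64(186), np.int64(186), np.int64(186), np.int64(186), np.int64(186), np.int64(186), np.int64(186), np.int64(186), np.int64(186), np.int64(186), np.int64(186)] L [np.int64(254), np.int64(254), np.int64(255), np.int64(255), np.int64(255), np.int64(256), np.int64(256), np.int64(256), np.int64(257), np.int64(257), np.int64(257)] R [np.int64(390), np.int64(390), np.int64(389), np.int64(389), np.int64(389), np.int64(388), np.int64(388), np.int64(388), np.int64(387), np.int64(387), np.int64(387)] holes [[271.15, 204.43], [374.02, 204.55]]
f edge row [np.int64(191), np.int64(191), np.int64(191), np.int64(191), np.int64(191), np.int64(191), np.int64(191), np.int64(191), np.int64(191), np.int64(191), np.int64(191), np.int64(191), np.int64(191), np.int64(191), np.int64(191), np.int64(186), np.int64(191), np.int64(186)] L [np.int64(241), np.int64(244), np.int64(248), np.int64(253), np.int64(255), np.int64(256), np.int64(256), np.int64(256), np.int64(257), np.int64(257), np.
[... 6501 characters left out ...]
...........-=++******+=====++==++++++++++++++++==++++===--------==*%@@%=.      ...........:-=
 285.0   ...........    .:-==+***+================+++++++++++++++++++++++=====+#%%%%*-.      ...........:-=
 286.0   ........ .......::-=+*****++++++++++++++++++=======+========================:.  ...............::-
 287.0 ...............  ..:-==+++++++===============================================-:..................::-
 288.0 ..   .........    .:-=========================================================::..................::
 289.0 ................  ..-=========================================================-:................:---
ballc [309.44931966 254.21427125]
lens [309.10258364 274.85507475]
```

The earlier 2 mm correction along the bar came from mistaking the plate's lower edge for its upper one. The combined views say to shift 3.2 mm back along the bar. I'll apply that and confirm the tray is still before handing in.

```bash
python3 - <<'E'
from h import *
Y=2.57; o=get_obs(); p=np.array([.431-.002*np.cos(Y)+.0032*np.cos(Y),-.21-.002*np.sin(Y)+.0032*np.sin(Y),.123])
bot.servo_line(p,velocity=.02); bot.dwell(1.0)
o=get_obs(); print(o['time_s'],o['position'],o['gripper_width'],np.round(o['wrist_force'],2),np.abs(o['joint_vel']).max())
c=snap('side','end'); g=c['frame'][:,:,::-1].mean(2).astype(int)
for r in range(252,264): print(r,''.join(' .:-=+*#%@'[v*10//256] for v in g[r,284:336]))
hand_in()
E
```

```text
36.375 [ 0.42999385 -0.20935612  0.12300979] 0.010266150620853266 [ 0.63  0.5  -3.5 ] 0.016172796547954626
252 %%%%%%%%%%%----++--=------==----==-==----%%%%%%%%%##
253 %%#%%%%%%%**---==----------=----==------:=@%%%%%%%%%
254 %##%%%%%%******====--------=----=--------=#*#@%%%%%%
255 %%%%%%%@=+******==------------------%---::::@+@%%%%%
256 @@@%@@@=..-****====------------==---#----##@#-@@@@%%
257 @@@@@@=*+-*****==-=-=----------==-+@#:---%@#-:@@@@@@
258 @@@@@@-+**#****=----==--------=+-==+@:---%@--.@@@@@@
259 @@@@@@-===++*##+--=-====-::---=+=====----@--:@@@@@@@
260 @@@@@@--========-========--=+=+======::-%=-:@@@@@@@@
261 @@@@@@..--=============-++========@====@+--@@@@@@@@@
262 @@@@@@@@@@.---=========++++=+====@@@@@@#--@@@@@@@@@@
263 @@@@@@@@@@@@@.---=========+++====@*+@@#--@@@@@@@@@@@
the job is handed in; nothing more can be done
```

I pressed the held tray fully down on the trigger pad for at least 0.6 s (about 3 mm off its middle by my later estimate), then handed in at 36.4 s with it held still and level about 5 cm above the lens, the pocket centred to within an estimated few mm, and the ball seated when last viewed.

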